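# Hang a slide rack on the free arm of the drip carousel

### The job

Turn the drip carousel by its knob or arms until its one free arm stands in the middle of the loading gap in the basin wall. Then lift the slide rack out of the glass dish, keep it upright so that no slide slips out, and hang it by its window on that arm, between the collar and the upturned tip. Leave it hanging still in the gap, and do not knock over or shove the dish and the things around.

Things in the scene. Friction and masses are not known exactly. Their poses are not given: they have to be found in the camera images.
- drip_stand: Fixed stainless round drip basin, outer radius 139 mm, wall 70 mm high, with a post in its middle that carries the turning head. Origin: centre of the underside, on the bench. Its own -x axis points through the middle of the loading gap, the only opening in the wall (54 degrees, 120 mm wide), which faces roughly towards the robot. A drain stub sticks out 20 mm at the back.
- head (a joint): Angle of the turning head (rad, counterclockwise from above; turns freely, may read beyond 3.14). At 0 or 6.283 the free arm points into the middle of the gap. Hub friction 0.12 N m: it stays where left. Five arms, 72 degrees apart; four carry racks like the waiting one (with 3 to 5 slides), which stay on and may swing; their grips are 96 to 106 mm from the axis, up to 190 mm high.
- knob (a point): Centre of the top face of the head's black round knob, on the turning axis, 200 mm above the bench. The knob is 42 mm in diameter; its side, 175 to 197 mm above the bench, can be gripped from above. The arms pass below it (their tops at 161 mm).
- free_seat (a point): Seat on the free arm, where the top of a hung window rests: 101 mm from the turning axis, 161 mm above the bench; turns with the head. The arm is a level round bar, 8 mm diameter, centre 157 mm above the bench, with a collar (13 mm diameter) 82 to 87 mm from the axis and an upturned tip centred 116 mm from it. Bar underside 153 mm, tip top 170 mm above the bench.
- gap (a point): Middle of the loading gap, on the basin's lip (top of the lip 16 mm above the bench), 137 mm from the turning axis.
- rack: The slide rack to hang: steel frame 38 (x) by 72 (y) by 154 mm high with five upright glass slides, about 150 g; starts upright in the glass dish. Origin: centre of its underside. Front and back are alike. Frame and slides reach up to 93 mm; above that a hanger plate with a window and a black grip. Hung on the arm, its x axis lies along the arm and its underside is about 36 mm above the bench.
- eye (a point): Middle of the top edge of the window in the rack's hanger plate, 125 mm above the rack's underside; it hangs on the bar here. The plate is 4 mm thick (rack x), 34 mm wide (rack y). The window goes through along x: 20 mm wide, from 97 to 125 mm above the underside; its top edge is an inverted V (120 mm at the sides, 125 mm in the middle) that centres itself on the bar.
- grip (a point): Centre of the rack's black moulded grip, 144 mm above the rack's underside, above the window: 10 mm thick (along rack x), 36 mm wide (along rack y), from 134 to 154 mm above the underside.
- dish: Clear glass staining dish, loose, 0.7 kg, 56 (x) by 92 (y) by 59 mm high with rim, walls and floor 5 mm thick. Origin: centre of its underside. The rack stands in it with 4 to 5 mm to spare all round, its axes parallel to the dish's. Behind it stands a fixed boxy analyser, its front about 0.6 m from the robot's base, its top (with a closed laptop on it) 0.29 m above the bench.
- beaker: Clear glass beaker, 54 mm diameter, 70 mm high, standing between dish and carousel. Origin: centre of its underside. To be left alone.
- wash_bottle: Wash bottle with bent spout, 82x64x194 mm, to the right of the dish. Origin: centre of its underside. To be left alone.
- petri_dish: Closed petri dish, 91 mm diameter, 16 mm high, right of the wash bottle. Origin: centre of its underside. To be left alone.
- plate_assay: Flat well plate, 86x128x14 mm, left of the carousel. Origin: centre of its underside. To be left alone.
Not all that is in view belongs to the job. Of the things that look like the rack, the larger one is meant.

How it is judged:
On the way, in this order (a step that is already met when the one before it is completed fails the run):
1. the free arm stands in the middle of the loading gap (within 20 mm sideways), while the rack still stands in the dish (x of free_seat in the frame of drip_stand below -0.08 m and y of free_seat in the frame of drip_stand between -0.02 and 0.02 m and z of rack in the frame of dish below 0.02 m), for 0.2 s.
2. the rack is lifted clear of the dish (z of rack in the frame of dish above 0.03 m), for 0.05 s.
At the end, for the whole second after the job is handed in: Free arm's seat within 25 mm of the gap's middle line; rack hanging on it by its window (window top within 17 mm of the seat), upright within 11 degrees, at rest, let go; head still; dish upright within 60 mm of where it stood (x of free_seat in the frame of drip_stand below -0.08 m and y of free_seat in the frame of drip_stand between -0.025 and 0.025 m and distance between eye and free_seat below 0.017 m and angle between rack's own z axis and vertical below 0.2 rad and contact force between rack and head above 0.4 N and contact force between rack and the fingers below 0.05 N and linear speed of rack below 0.03 m/s and velocity of joint head between -0.05 and 0.05 rad/s and distance of dish from where it was at the start of the episode below 0.06 m and angle between dish's own z axis and vertical below 0.15 rad); the robot touches nothing.
It fails at once if the rack tips by more than 35 degrees (slides slip out) (angle between rack's own z axis and vertical above 0.6 rad).
It fails at once if a bystander (beaker, wash bottle, petri dish, well plate) is shoved by more than 40 mm or knocked over (distance of any of beaker, wash_bottle, petri_dish, plate_assay from where it was at the start of the episode above 0.04 m or angle between any of beaker, wash_bottle's own z axis and vertical above 0.5 rad).
It also fails if it takes over 72 s, if anything falls off the work surface, if the arm or the gripper's body presses on something with over 40 N, if the wrist force passes 120 N, or if a joint passes its speed limit or range.

### The arm

A 7-joint arm with a two-finger parallel gripper is mounted at the origin on a cart in front of the work surface, level with it; the furniture and walls round the work are solid. World frame = base frame: x ahead of the robot, y to its left, z up, the work surface at z = 0. Lengths are in m, angles in rad, forces in N, time in s.
With the tool pointing down it reaches from about 0.425 to 0.875 m from the base axis. Payload 8.4 kg.
Tool frame: the origin (TCP) lies on the centre line of the jaws, within the pads' length; the fingertips stand 19 mm ahead of it and the grasp point (between the pads) is the TCP (env.finger_overhang is the distance from the TCP to the fingertips, in m); z points along the fingers, y is the line along which they close (so a half turn about z gives the same grasp; the last joint's range is limited). The gripper opens to 87 mm and grips with 3 to 60 N. Pads are 19 mm wide; open, the fingers measure 117 mm over their backs; the gripper's body (75 mm by 190 mm) begins 51 mm behind the grasp point.
Start: joints at [1.148, 0.333, 0.04, 1.465, -0.013, 1.343, -0.059], TCP at [0.207, -0.616, 0.209] pointing down, gripper open.
Joint ranges: [-2.58, 2.58], [-0.38, 2.09], [-1.3, 1.39], [0.25, 2.4], [-1.5, 4.64], [0.08, 2.09], [-2.65, 2.65]. Speed limits (rad/s): [2.22, 2.22, 2.79, 2.79, 3.14, 3.14, 3.14].

### API

Orientations are given as a unit quaternion [x, y, z, w].
In Python, from plant import sensors, grab_frame, ticket, env gives the robot as it stands.
- The arm moves only by the shell command python3 -m crank 'ROWS' [FORCE]. ROWS is JSON, a list of rows, each a list of 3 entries, a list of its own where there are three numbers: the shift along the tool's x, y, z in mm, then the turn, a rotation vector about the tool's x, y, z in rad, then the finger opening in mm, from 0 to 87. In form: [[[tx, ty, tz], [ax, ay, az], grip], ...]. A call has 1 to 12 rows; each row shifts and turns the commanded pose from where the row before left it, along the tool's axes as they then stand; what a row does not reach is not made up. A row lasts 1/12 s, in which the tool goes at most 41.7 mm and 7.16 degrees, less where a joint would pass 70% of its speed; a pose out of reach is approached as far as the arm can. A call is refused whole if a number of a shift passes 41.7 or a number of a turn 0.125, either way. A call with a gripper value outside its range is refused whole. The fingers move at their own pace and stop on an object; FORCE is the grip in N (left out, the last holds). Time passes only in rows, so rows that do not move let the fingers close. It gives the time, the measured TCP pose, the force, the opening and the grip force at its end, in the units of the state.
- sensors.sense(): the state, without advancing time (a new reading comes with each control period).
- grab_frame(name): name is "scene" or "top" or "wrist"; returns a dict with "frame" (384x512x3 uint8, blue, green, red), "z_map" (384x512 float32, m along the optical axis (not along the pixel's ray), 0 where there is no reading), "intrinsics" (3x3 intrinsics, pixels), "rvec" (rotation vector, rad) and "tvec" (3), from world to camera coordinates, as OpenCV has them; the wrist camera has in their place "hand_eye" (4x4, takes a point from camera to tool coordinates, whose origin is the TCP and whose axes are the flange's). Camera axes: x right, y down, z forward; pixel columns grow to the right and rows downward; lengths in m; the calibration is good to about 2 mm. A picture is of the moment at which its call begins: read the wrist's pose just before it.
- ticket.hand_in(): hands the job in; it is judged then, once.
The state is a dict: "time": time; "joint_positions": joint angles; "joint_vel": joint speeds; "joint_torque": joint torques, N m; "tool_pos": TCP position; "eef_rot": TCP orientation; "force": force on the tool from outside, world axes, zero at the start; "ft_torque": the same for the moment, N m; "finger_gap": finger opening in m; "gripper_force": force on a finger pad.
Only numpy, scipy, OpenCV 4.12 (cv2) and the standard library are available. Lean on these libraries where they do the work, as an engineer would, in place of code of your own. Each camera call takes 0.05 s, during which the arm holds its last target. There are 200 camera calls.

## Working session

There is one attempt and no reset: what is moved stays moved. The work goes in short steps, Python scripts to look and compute and a shell command to move; the robot and the scene stay as the last step left them, time stands still between calls to the robot, and variables do not carry over. Pictures are saved under pics/ and viewed, at most 12 in all, crops included, and the job is handed in when it is done.

```bash
mkdir -p pics
cat > h.py <<'E'
import numpy as np, cv2, pickle
from plant import sensors, grab_frame, ticket, env
def grab(n):
    s=sensors.sense(); f=grab_frame(n); f['s']=s
    pickle.dump(f,open(f'pics/{n}.pkl','wb')); return f
def load(n): return pickle.load(open(f'pics/{n}.pkl','rb'))
def cam(f):
    if 'rvec' in f:
        R=cv2.Rodrigues(np.array(f['rvec'],float))[0]; return R.T, -R.T@np.array(f['tvec'],float).ravel()
    from scipy.spatial.transform import Rotation as Ro
    T=np.eye(4);T[:3,:3]=Ro.from_quat(f['s']['eef_rot']).as_matrix();T[:3,3]=f['s']['tool_pos']
    T=T@np.array(f['hand_eye']); return T[:3,:3],T[:3,3]
def ray(f,u,v,z):
    R,c=cam(f); d=R@np.linalg.inv(f['intrinsics'])@np.array([u,v,1.]); return c+d*(z-c[2])/d[2]
def cloud(f):
    R,c=cam(f); h,w=f['z_map'].shape; u,v=np.meshgrid(np.arange(w),np.arange(h))
    p=np.stack([u,v,np.ones_like(u)],-1)@np.linalg.inv(f['intrinsics']).T*f['z_map'][...,None]
    return p@R.T+c
def proj(f,P):
    R,c=cam(f); q=f['intrinsics']@(R.T@(np.array(P)-c)); return q[:2]/q[2]
E
python3 - <<'E'
from h import *
a=grab('scene');b=grab('top')
for n,f in(('scene',a),('top',b)):
    cv2.imwrite(f'pics/{n}0.png',cv2.resize(f['frame'],(800,600),interpolation=cv2.INTER_CUBIC)); print(n,cam(f)[1])
s=sensors.sense();print(s['tool_pos'],s['eef_rot'],s['time'],s['finger_gap'])
E
```

```text
scene [-0.28269961  1.22165825  0.93642962]
top [0.24197984 0.08209599 1.64764141]
[ 0.20660269 -0.61579973  0.20824657] [ 9.86926736e-01  1.61167800e-01 -1.78182620e-04 -7.24851925e-04] 0.1 0.08707895634149364
```

View pics/scene0.png

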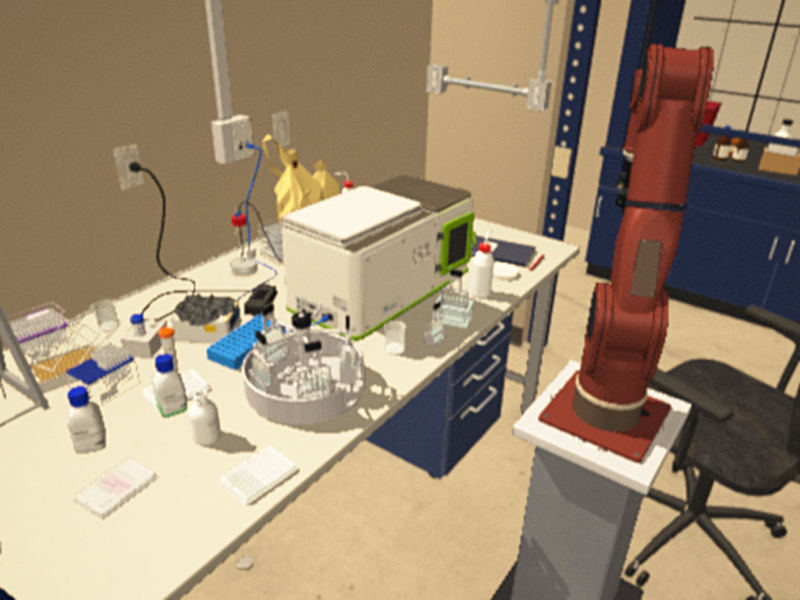

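View pics/top0.png

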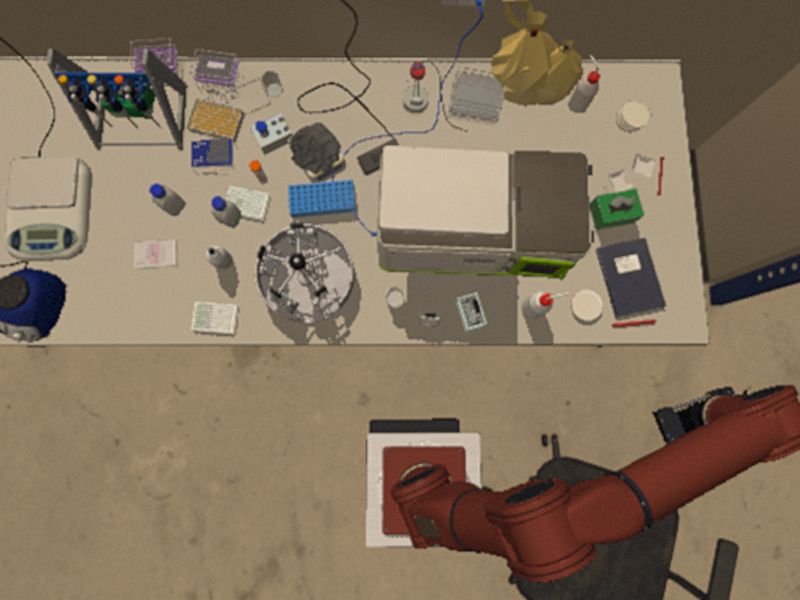

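The scene view shows the carousel (305,365), the dish with rack (455,305), a small look-alike rack (433,325), the beaker (396,335) and the wash bottle (482,270). The top view shows the carousel (306,272), dish and rack (471,311), small rack (430,319) and beaker (396,298). The rack candidates are the one at (471,311) and the one at (430,319). The first is larger and stands in the glass dish, so it fits; I'll confirm it in an enlarged crop.

Run:
```python
from h import *
a=load('scene');b=load('top')
s=.64
def crop(f,x0,y0,x1,y1,W,H): return cv2.resize(f['frame'][y0:y1,x0:x1],(W,H),interpolation=cv2.INTER_CUBIC)
L=crop(b,160,140,235,210,400,373); R=crop(b,240,175,320,210,400,175)
R2=crop(a,245,165,325,225,400,198+102)
out=np.zeros((600,800,3),np.uint8); out[:373,:400]=L; out[:175,400:]=R; out[175:475,400:]=R2
out[373:600,:400]=crop(a,150,190,240,241,400,227)
cv2.imwrite('pics/crop1.png',out)
for n,u,v,z in(('knob',298,261,.2),('basin',306,272,.07),('grip',474,313,.16),('beaker',396,296,.07)):
    print(n,ray(b,u*.64,v*.64,z))
C=cloud(b)
# dark pixels over carousel region & rack
g=b['frame'].max(2); 
for nm,(x0,y0,x1,y1),zl in(('car',(160,140,235,210),.13),('rack',(280,180,320,215),.1),('small',(264,192,285,212),.03)):
    m=np.zeros_like(g);m[y0:y1,x0:x1]=((g<60)&(C[...,2]>zl))[y0:y1,x0:x1]
    n,l,st,ce=cv2.connectedComponentsWithStats(m)
    for i in range(1,n):
        if st[i,4]>3: print(nm,st[i,4],ce[i].round(1),np.median(C[l==i],0).round(3))
```

```text
knob [0.59960059 0.33291856 0.2       ]
basin [0.59951352 0.33172393 0.07      ]
grip [ 0.46730835 -0.13087762  0.16      ]
beaker [0.5298366  0.07580121 0.07      ]
car 17 [190.1 144.2] [0.701 0.341 0.188]
car 21 [167.2 161.5] [0.628 0.434 0.186]
car 65 [190.2 167.6] [0.596 0.333 0.199]
car 17 [176.4 187.5] [0.514 0.388 0.192]
car 16 [204.7 186.2] [0.522 0.276 0.188]
rack 18 [304.5 195.5] [ 0.487 -0.136  0.16 ]
small 7 [275.7 201.1] [ 0.471 -0.02   0.115]
```

View pics/crop1.png

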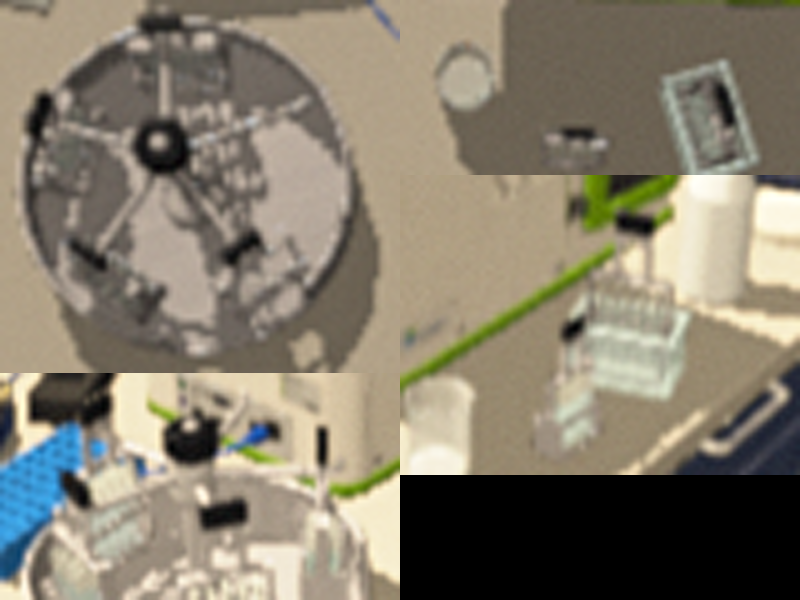

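The crop confirms the larger rack, with its black grip, in the glass dish (crop 710,100). The small rack stands free at (575,145) and is left alone. The free arm runs from the knob (162,147) to (310,98) in the top crop. Next I measure the gap direction and the poses.

Run:
```python
from h import *
a=load('scene');b=load('top')
C=cloud(b);x=C.reshape(-1,3)
m=(np.abs(x[:,2]-.07)<.006)&(np.hypot(x[:,0]-.5985,x[:,1]-.333)<.155)&(np.hypot(x[:,0]-.5985,x[:,1]-.333)>.12)
P=x[m]; 
A=np.c_[2*P[:,:2],np.ones(len(P))]; c=np.linalg.lstsq(A,(P[:,:2]**2).sum(1),rcond=None)[0]
print('centre',c[:2],np.sqrt(c[2]+c[0]**2+c[1]**2))
th=np.degrees(np.arctan2(P[:,1]-c[1],P[:,0]-c[0]))%360
print(np.histogram(th,36,(0,360))[0])
t=np.sort(th);d=np.diff(np.r_[t,t[0]+360]);
for k in np.argsort(-d)[:3]:print('hole',t[k],d[k])
for f in(a,b):  # sample height at radius 137 by angle through image
  D=cloud(f).reshape(-1,3);r=np.hypot(D[:,0]-c[0],D[:,1]-c[1]);an=np.degrees(np.arctan2(D[:,1]-c[1],D[:,0]-c[0]))%360
  q=(r>.13)&(r<.139)
  print([(k*5,round(float(D[q&(an//5==k)][:,2].max(initial=-1)),3)) for k in range(32,54)])
# dish: rim points z~.059, rack things
m=(np.abs(x[:,0]-.48)<.09)&(np.abs(x[:,1]+.135)<.055)
for lo,hi in((.045,.07),(.075,.1),(.14,.17)):
    Q=x[m&(x[:,2]>lo)&(x[:,2]<hi)]
    if len(Q)>4:print(lo,len(Q),np.median(Q,0).round(3),cv2.minAreaRect((Q[:,:2]*1000).astype(np.float32)))
for n,(px) in {'grip_scene':None}.items():
    g=a['frame'].max(2);D=cloud(a);mm=((g<60)&(np.linalg.norm(D-[.487,-.136,.15],axis=2)<.06)&(D[...,2]>.11))
    print(mm.sum(),np.median(D[mm],0),cv2.minAreaRect((D[mm][:,:2]*1000).astype(np.float32)))
    mm=((b['frame'].max(2)<70)&(np.linalg.norm(C-[.487,-.136,.15],axis=2)<.06)&(C[...,2]>.11))
    print(mm.sum(),np.median(C[mm],0),cv2.minAreaRect((C[mm][:,:2]*1000).astype(np.float32)),C[mm][:,2].max())
for n,cn in(('beaker',(.53,.076)),('bottle',(.52,-.3))):
    Q=x[(np.hypot(x[:,0]-cn[0],x[:,1]-cn[1])<.1)&(x[:,2]>.03)&(x[:,0]<.58)];print(n,Q.min(0),Q.max(0))
```

```text
centre [0.6037129  0.33981145] 0.1360425535265183
[2 2 6 5 4 5 0 4 2 4 5 7 7 7 5 7 4 4 0 0 0 0 2 8 5 6 8 9 3 4 7 3 6 8 6 6]
hole 174.55943707165636 53.20325670002441
hole 57.145236444680116 17.63699196321931
hole 1.5907215911947201 17.17219303074112
[(160, 0.069), (165, 0.065), (170, 0.071), (175, 0.013), (180, 0.013), (185, 0.015), (190, 0.006), (195, 0.014), (200, 0.011), (205, 0.015), (210, 0.014), (215, 0.016), (220, 0.072), (225, 0.07), (230, 0.074), (235, 0.072), (240, 0.072), (245, 0.072), (250, 0.072), (255, 0.071), (260, 0.072), (265, 0.074)]
[(160, 0.076), (165, 0.082), (170, 0.075), (175, 0.017), (180, 0.02), (185, 0.023), (190, 0.018), (195, 0.02), (200, 0.022), (205, 0.019), (210, 0.021), (215, 0.018), (220, 0.018), (225, 0.076), (230, 0.076), (235, 0.077), (240, 0.076), (245, 0.081), (250, 0.077), (255, 0.075), (260, 0.077), (265, 0.075)]
0.045 140 [ 0.49  -0.132  0.057] ((491.52069091796875, -136.43775939941406), (96.25619506835938, 60.5614013671875), 15.054566383361816)
0.075 31 [ 0.496 -0.131  0.094] ((489.9598693847656, -134.15878295898438), (70.040771484375, 21.51167106628418), 21.29151725769043)
0.14 25 [ 0.49  -0.135  0.158] ((490.978515625, -136.68429565429688), (34.322227478027344, 11.368571281433105), 13.029132843017578)
23 [ 0.48698844 -0.13379483  0.15192639] ((486.5727844238281, -134.24774169921875), (30.116748809814453, 15.3052978515625), 1.026320219039917)
20 [ 0.48724243 -0.13777578  0.1593656 ] ((488.84130859375, -136.55433654785156), (30.286054611206055, 10.667543411254883), 10.686675071716309) 0.166126856364184
beaker [ 0.45992992 -0.00699803  0.03083219] [0.55949521 0.10452154 0.12453043]
bottle [ 0.47652137 -0.37870175  0.0306719 ] [ 0.57992304 -0.28770644  0.19726391]
```

```bash
cat >> h.py <<'E'
from scipy.spatial.transform import Rotation as Ro
def togo(P,yaw=None):
    s=sensors.sense(); R=Ro.from_quat(s['eef_rot']); M=R.as_matrix()
    cur=np.degrees(np.arctan2(M[1,1],M[0,1])); d=np.array(P)-s['tool_pos']
    print('t',round(s['time'],2),'pos',np.round(s['tool_pos'],4),'yaw_y',round(cur,2),'tilt',np.round(M[:2,2],4),'gap',round(s['finger_gap'],4),'gf',round(float(np.max(s['gripper_force'])),1),'F',np.round(s['force'],1))
    print('shift mm (cur axes)',np.round(R.inv().apply(d)*1000,1))
    if yaw is not None:
        dy=(yaw-cur+180)%360-180; print('az',round(-np.radians(dy),4),'shift after turn',np.round((R*Ro.from_rotvec([0,0,-np.radians(dy)])).inv().apply(d)*1000,1))
    return s
E
r='[[33,-24,-6],[0,0,0],87]'
python3 -m crank '[[[0,0,-40],[0,0,0],87],[[0,0,-40],[0,0,0],87],[[0,0,-40],[0,0,0],87],[[0,0,-40],[0,0,0],87],[[33,-24,-6],[0,0,0],87],[[33,-24,-6],[0,0,0],87],[[33,-24,-6],[0,0,0],87],[[33,-24,-6],[0,0,0],87],[[33,-24,-6],[0,0,0],87],[[33,-24,-6],[0,0,0],87],[[33,-24,-6],[0,0,0],87],[[33,-24,-6],[0,0,0],87]]'
python3 -m crank '[[[33,-24,0],[0,0,0],87],[[33,-24,0],[0,0,0],87],[[33,-24,0],[0,0,0],87],[[33,-24,0],[0,0,0],87],[[0,0,0],[0,0,0],87],[[0,0,0],[0,0,0],87]]'
python3 -c "
from h import *
s=togo([.597,.335,.42],75);print(s['joint_positions'])"
```

```text
time: 1.1
tool_pos: [0.3966, -0.3482, 0.4172]
eef_rot: [0.987, 0.161, -0.0, -0.0]
force: [0.8, -0.2, -0.5]
finger_gap: 0.0869
gripper_force: 0.0
time: 1.6
tool_pos: [0.4917, -0.2145, 0.4166]
eef_rot: [0.986, 0.164, -0.0, -0.001]
force: [-0.2, -0.1, 0.2]
finger_gap: 0.0874
gripper_force: 0.0
t 1.6 pos [ 0.4917 -0.2145  0.4166] yaw_y -71.14 tilt [-0.0007  0.0009] gap 0.0874 gf 0.0 F [-0.2 -0.1  0.2]
shift mm (cur axes) [ 277.3 -486.    -3. ]
az -2.5506 shift after turn [ 40.5 558.1  -3. ]
[ 0.61603081  0.09224394 -0.31588667  1.34253279  0.028241    1.71225819
 -0.93621007]
```

```bash
python3 -m crank '[[[20,-35,0],[0,0,0],87],[[20,-35,0],[0,0,0],87],[[20,-35,0],[0,0,0],87],[[20,-35,0],[0,0,0],87],[[20,-35,0],[0,0,0],87],[[20,-35,0],[0,0,0],87],[[20,-35,0],[0,0,0],87],[[20,-35,0],[0,0,0],87],[[20,-35,0],[0,0,0],87],[[20,-35,0],[0,0,0],87],[[20,-35,0],[0,0,0],87],[[20,-35,0],[0,0,0],87]]' >/dev/null
python3 -m crank '[[[20,-35,0],[0,0,0],87],[[17,-31,0],[0,0,0],87],[[0,0,0],[0,0,-0.12],87],[[0,0,0],[0,0,-0.12],87],[[0,0,0],[0,0,-0.12],87],[[0,0,0],[0,0,-0.12],87],[[0,0,0],[0,0,-0.12],87],[[0,0,0],[0,0,-0.12],87],[[0,0,0],[0,0,-0.12],87],[[0,0,0],[0,0,-0.12],87],[[0,0,0],[0,0,-0.12],87],[[0,0,0],[0,0,-0.12],87]]' >/dev/null
python3 -m crank '[[[0,0,0],[0,0,-0.12],87],[[0,0,0],[0,0,-0.12],87],[[0,0,0],[0,0,-0.12],87],[[0,0,0],[0,0,-0.12],87],[[0,0,0],[0,0,-0.12],87],[[0,0,0],[0,0,-0.12],87],[[0,0,0],[0,0,-0.12],87],[[0,0,0],[0,0,-0.12],87],[[0,0,0],[0,0,-0.12],87],[[0,0,0],[0,0,-0.12],87],[[0,0,0],[0,0,-0.12],87],[[0,0,0],[0,0,0],87]]' >/dev/null
python3 - <<'E'
from h import *
s=togo([.597,.335,.42],75);print(np.round(s['joint_positions'],2))
f=grab('wrist');cv2.imwrite('pics/w1.png',cv2.resize(f['frame'],(800,600)));print(cam(f))
E
```

```text
t 4.6 pos [0.5996 0.33   0.4164] yaw_y 73.14 tilt [-0.0005 -0.0013] gap 0.0871 gf 0.0 F [ 0.8 -0.2  0.1]
shift mm (cur axes) [ 4.   4.1 -3.6]
az -0.0324 shift after turn [ 3.9  4.2 -3.6]
[-0.03  0.58 -1.07  0.91  0.53  1.89  0.44]
(array([[ 2.90418322e-01,  9.16502295e-01,  2.75101328e-01],
       [ 9.56899668e-01, -2.78015514e-01, -8.39666564e-02],
       [-4.73196040e-04,  2.87629825e-01, -9.57741541e-01]]), array([0.52383038, 0.35331172, 0.59316503]))
```

View pics/w1.png

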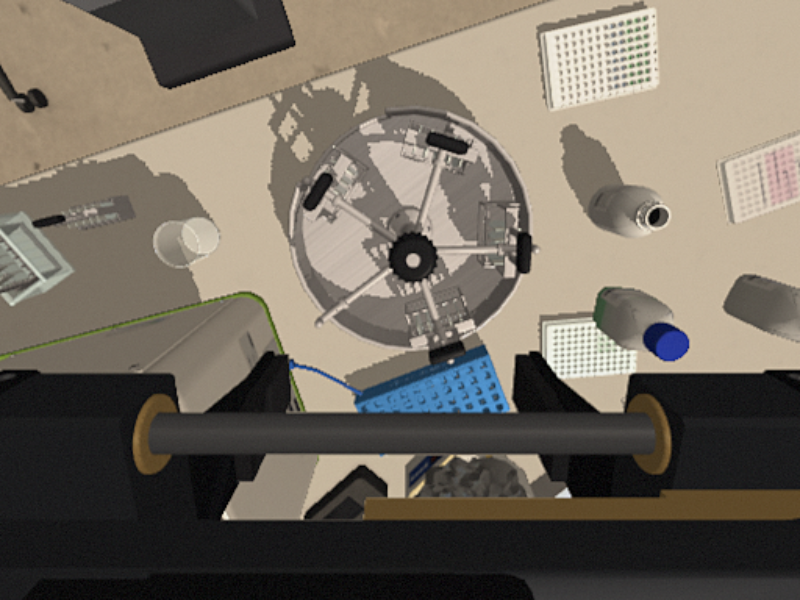

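The wrist view shows the knob at (412,258), the free arm's tip at (320,322), and the gap at upper left, between about (300,185) and (385,112).

Run:
```python
from h import *
f=load('wrist');C=cloud(f);g=f['frame'].max(2);k=.64
D=C-[.6,.333,.2]
m=((g<70)&(np.hypot(D[...,0],D[...,1])<.03)&(np.abs(D[...,2])<.006))
ys,xs=np.nonzero(m);(u,v),r=cv2.minEnclosingCircle(np.c_[xs,ys].astype(np.float32))
kn=ray(f,u,v,.2);print('knob',kn,'cloud',(C[m].min(0)+C[m].max(0))/2,C[m].max(0)-C[m].min(0))
x=C.reshape(-1,3);rr=np.hypot(x[:,0]-kn[0],x[:,1]-kn[1])
P=x[(np.abs(x[:,2]-.07)<.004)&(rr>.125)&(rr<.15)]
A=np.c_[2*P[:,:2],np.ones(len(P))]; c=np.linalg.lstsq(A,(P[:,:2]**2).sum(1),rcond=None)[0]
print('basin',c[:2],np.sqrt(c[2]+c[0]**2+c[1]**2),len(P))
for o in(kn[:2],c[:2]):
    t=np.sort(np.degrees(np.arctan2(P[:,1]-o[1],P[:,0]-o[0]))%360);d=np.diff(t);i=np.argsort(-d)[:3]
    print([(t[j].round(1),t[j+1].round(1),((t[j]+t[j+1])/2).round(1)) for j in i])
tip=ray(f,320*k,322*k,.165);d=tip-kn;print('tip',tip,np.hypot(*d[:2]),np.degrees(np.arctan2(d[1],d[0])))
m=((g<60)&(C[...,2]>.165)&(C[...,2]<.2)).astype(np.uint8);n,l,st,ce=cv2.connectedComponentsWithStats(m)
for i in range(1,n):
    if st[i,4]>30:
        q=(C[l==i].min(0)+C[l==i].max(0))/2;e=q-kn;print('grip',q.round(3),np.hypot(*e[:2]).round(3),(np.degrees(np.arctan2(e[1],e[0]))%72).round(1))
togo([kn[0],kn[1],.19],73)
```

```text
knob [0.60105602 0.33940657 0.2       ] cloud [0.60169266 0.33911636 0.19858569] [0.04297254 0.04242347 0.00892706]
basin [0.60146875 0.33925431] 0.13583746819095424 924
[(np.float64(174.8), np.float64(226.9), np.float64(200.9)), (np.float64(54.8), np.float64(71.5), np.float64(63.1)), (np.float64(294.5), np.float64(299.0), np.float64(296.8))]
[(np.float64(174.7), np.float64(226.8), np.float64(200.7)), (np.float64(54.9), np.float64(71.7), np.float64(63.3)), (np.float64(294.3), np.float64(298.9), np.float64(296.6))]
tip [0.64378405 0.23256563 0.165     ] 0.11506811451632373 -68.20244617668313
grip [0.518 0.394 0.186] 0.1 2.5
grip [0.524 0.277 0.184] 0.099 3.2
grip [0.601 0.339 0.191] 0.0 69.0
grip [0.628 0.436 0.185] 0.1 2.4
grip [0.707 0.344 0.181] 0.106 2.5
t 4.65 pos [0.5995 0.3302 0.4164] yaw_y 72.73 tilt [-0.0005 -0.001 ] gap 0.0869 gf 0.0 F [-1.3 -0.5 -0.2]
shift mm (cur axes) [  1.2   9.5 226.4]
az -0.0048 shift after turn [  1.1   9.5 226.4]
```

```bash
python3 -m crank '[[[1,9.5,0],[0,0,0],87],[[0,0,30],[0,0,0],87],[[0,0,30],[0,0,0],87],[[0,0,30],[0,0,0],87],[[0,0,30],[0,0,0],87],[[0,0,30],[0,0,0],87],[[0,0,30],[0,0,0],87],[[0,0,30],[0,0,0],87],[[0,0,16],[0,0,0],87],[[0,0,0],[0,0,0],87],[[0,0,0],[0,0,0],87]]'
python3 -c "
from h import *
togo([.6012,.3393,.19])"
```

```text
time: 5.57
tool_pos: [0.6006, 0.34, 0.1906]
eef_rot: [0.15, 0.989, -0.001, -0.001]
force: [0.4, 0.1, 1.7]
finger_gap: 0.0876
gripper_force: 0.0
t 5.57 pos [0.6006 0.34   0.1906] yaw_y 72.71 tilt [-0.0012 -0.0011] gap 0.0876 gf 0.0 F [0.4 0.1 1.7]
shift mm (cur axes) [-0.7 -0.5  0.6]
```

```bash
python3 -m crank '[[[0,0,0],[0,0,0],38],[[0,0,0],[0,0,0],38],[[0,0,0],[0,0,0],38],[[0,0,0],[0,0,0],38],[[0,0,0],[0,0,0],38],[[0,0,0],[0,0,0],38],[[0,0,0],[0,0,0],38],[[0,0,0],[0,0,0],38]]' 20
python3 -m crank '[[[0,0,0],[0,0,0.05],38],[[0,0,0],[0,0,0.08],38],[[0,0,0],[0,0,0.08],38],[[0,0,0],[0,0,0.08],38],[[0,0,0],[0,0,0.08],38],[[0,0,0],[0,0,0.08],38],[[0,0,0],[0,0,0.08],38],[[0,0,0],[0,0,0.08],38],[[0,0,0],[0,0,0.08],38],[[0,0,0],[0,0,0.08],38],[[0,0,0],[0,0,0.08],38],[[0,0,0],[0,0,0.08],38]]'
python3 -m crank '[[[0,0,0],[0,0,0.08],38],[[0,0,0],[0,0,0.08],38],[[0,0,0],[0,0,0.08],38],[[0,0,0],[0,0,0.08],38],[[0,0,0],[0,0,0.08],38],[[0,0,0],[0,0,0.08],38],[[0,0,0],[0,0,0.08],38],[[0,0,0],[0,0,0.06],38],[[0,0,0],[0,0,0.025],38],[[0,0,0],[0,0,0],38],[[0,0,0],[0,0,0],38],[[0,0,0],[0,0,0],38]]'
python3 -c "
from h import *
s=togo([.6012,.3393,.19],-17.4);print(s['joint_positions'])"
```

```text
time: 6.23
tool_pos: [0.6004, 0.3411, 0.1912]
eef_rot: [0.148, 0.989, 0.0, 0.0]
force: [-0.1, -0.4, 0.5]
finger_gap: 0.0425
gripper_force: 0.0
time: 7.23
tool_pos: [0.6003, 0.3411, 0.191]
eef_rot: [0.578, 0.816, -0.0, -0.0]
force: [-0.3, -0.3, -0.0]
finger_gap: 0.0377
gripper_force: 0.0
time: 8.23
tool_pos: [0.6004, 0.3411, 0.1911]
eef_rot: [0.805, 0.593, -0.0, -0.0]
force: [0.1, 0.6, 0.5]
finger_gap: 0.0378
gripper_force: 0.0
t 8.23 pos [0.6004 0.3411 0.1911] yaw_y -17.21 tilt [-0.0001  0.    ] gap 0.0378 gf 0.0 F [0.1 0.6 0.5]
shift mm (cur axes) [-1.5  1.3  1.1]
az 0.0033 shift after turn [-1.5  1.3  1.1]
[-0.06552067  0.53421546 -0.76444762  1.34374381  0.36527136  1.40575278
 -1.11865221]
```

```bash
python3 -m crank '[[[0,0,0],[0,0,0],25],[[0,0,0],[0,0,0],25],[[0,0,0],[0,0,0],25],[[0,0,0],[0,0,0],25]]' 20
python3 - <<'E'
from h import *
f=grab('wrist');g=grab('top')
cv2.imwrite('pics/w2.png',np.hstack([cv2.resize(f['frame'],(500,375)),cv2.resize(g['frame'][140:215,160:220],(300,375),interpolation=cv2.INTER_CUBIC)]))
E
```

```text
time: 8.57
tool_pos: [0.6004, 0.341, 0.191]
eef_rot: [0.805, 0.593, -0.0, -0.0]
force: [-1.2, 0.9, -0.2]
finger_gap: 0.026
gripper_force: 0.0
```

View pics/w2.png

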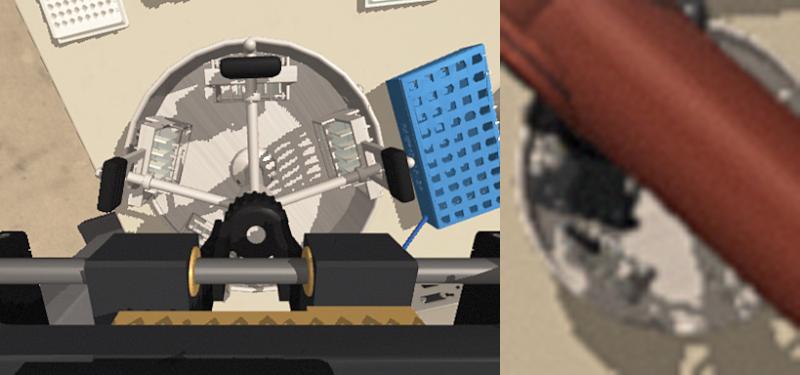

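Run:
```python
from h import *
f=load('wrist');s=f['s'];k=500/512
M=Ro.from_quat(s['eef_rot']).as_matrix();t=np.array(s['tool_pos'])
print('hand_eye',np.round(f['hand_eye'],3))
print('tcp',proj(f,t)*k,'tip',proj(f,t+M[:,2]*.019)*k,'knob',proj(f,[.6013,.3393,.2])*k,env.finger_overhang)
C=cloud(f)
for u,v in((258,235),(258,205),(258,220),(215,250),(300,250),(258,250),(215,285),(250,265)):
    print((u,v),C[int(v/k),int(u/k)].round(3), (M.T@(C[int(v/k),int(u/k)]-t)).round(3))
```

```text
hand_eye [[-0.    -0.958 -0.288  0.08 ]
 [ 1.    -0.    -0.001  0.   ]
 [ 0.001 -0.288  0.958 -0.177]
 [ 0.     0.     0.     1.   ]]
tcp [250.90476755 226.09382543] tip [250.93024963 215.39855928] knob [253.0157083 233.8451998] 0.019
(258, 235) [0.604 0.338 0.201] [-0.002  0.004 -0.009]
(258, 205) [0.61  0.358 0.199] [ 0.019  0.004 -0.008]
(258, 220) [0.607 0.348 0.202] [ 0.009  0.004 -0.011]
(215, 250) [0.587 0.356 0.243] [ 0.011 -0.018 -0.052]
(300, 250) [0.626 0.344 0.243] [ 0.011  0.024 -0.052]
(258, 250) [0.601 0.327 0.2  ] [-0.013  0.005 -0.009]
(215, 285) [0.585 0.346 0.256] [ 0.    -0.016 -0.065]
(250, 265) [0.61  0.372 0.291] [ 0.032 -0.    -0.1  ]
```

Run:
```python
from h import *
f=load('wrist');s=f['s'];M=Ro.from_quat(s['eef_rot']).as_matrix();C=cloud(f)
T=(C-np.array(s['tool_pos']))@M
x=T.reshape(-1,3)
for z0 in np.arange(-.07,.03,.01):
    q=x[(x[:,2]>z0)&(x[:,2]<z0+.01)&(np.abs(x[:,0])<.04)&(np.abs(x[:,1])<.07)]
    if len(q): print(z0.round(3),len(q),'x',q[:,0].min().round(3),q[:,0].max().round(3),'hist y',np.histogram(q[:,1],14,(-.07,.07))[0])
f0=f['frame'][190:310,190:330]
cv2.imwrite('pics/w3.png',cv2.convertScaleAbs(cv2.resize(f0,(700,600),interpolation=cv2.INTER_CUBIC),alpha=3,beta=20))
print(s['finger_gap'],s['gripper_force'])
```

```text
-0.07 504 x -0.011 0.012 hist y [  0   0   0   0   0 253   0   0 251   0   0   0   0   0]
-0.06 464 x -0.009 0.013 hist y [  0   0   0   0  96 139   0   0 139  90   0   0   0   0]
-0.05 436 x 0.001 0.012 hist y [  0   0   0   0  77 142   0   0 149  68   0   0   0   0]
-0.04 394 x -0.004 0.012 hist y [  0   0   0   0  36 156   0   0 170  32   0   0   0   0]
-0.03 345 x -0.009 0.012 hist y [  0   0   0   0  31 142   0   0 148  24   0   0   0   0]
-0.02 1064 x -0.017 0.017 hist y [  0   0   0   0  13 129 305 438 168  11   0   0   0   0]
-0.01 1775 x -0.02 0.022 hist y [  0   0   0   0   0 245 596 556 353  25   0   0   0   0]
0.0 280 x 0.006 0.022 hist y [ 0  0  0  0  0 52 71 76 62 19  0  0  0  0]
0.01 78 x 0.006 0.022 hist y [ 0  0  0  0  0 14 21 19 20  4  0  0  0  0]
0.02 1091 x -0.035 0.04 hist y [ 95  85  83  87  84  26  29 199   3  62  88  80  79  91]
0.026023688911590473 0.0
```

View pics/w3.png

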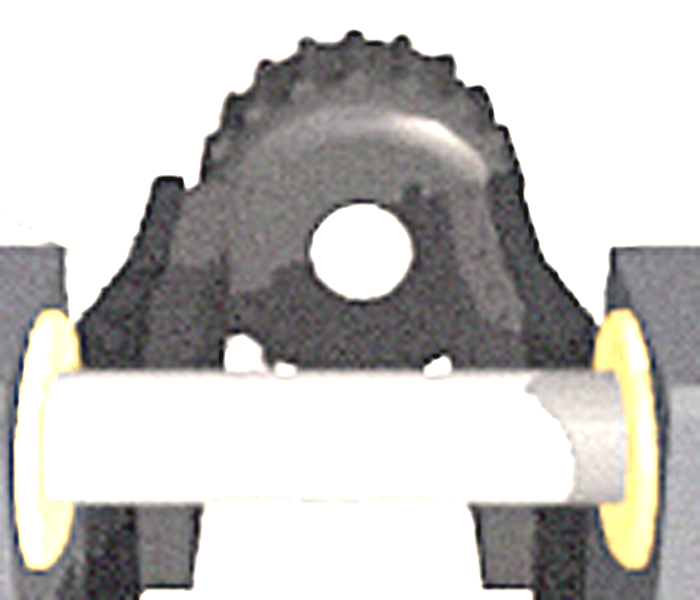

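The enlarged view shows the fingers overlapping the knob at (180,250) and (500,250), although the opening reads 26 mm. I'll check where the fingertips really end, using the open gripper from the first wrist frame's geometry.

```bash
python3 -m crank '[[[0,0,0],[0,0,0],87],[[0,0,0],[0,0,0],87],[[0,0,0],[0,0,0],87],[[0,0,0],[0,0,0],87],[[0,0,0],[0,0,0],87],[[0,0,0],[0,0,0],87],[[0,0,0],[0,0,0],87],[[0,0,0],[0,0,0],87]]'
python3 - <<'E'
from h import *
f=grab('wrist');s=f['s'];M=Ro.from_quat(s['eef_rot']).as_matrix();C=cloud(f)
T=(C-np.array(s['tool_pos']))@M
x=T.reshape(-1,3)
for z0 in np.arange(-.07,.03,.01):
    q=x[(x[:,2]>z0)&(x[:,2]<z0+.01)&(np.abs(x[:,0])<.015)&(np.abs(x[:,1])<.07)]
    if len(q): print(z0.round(3),len(q),'x',q[:,0].min().round(3),q[:,0].max().round(3),'hist y',np.histogram(q[:,1],14,(-.07,.07))[0])
cv2.imwrite('pics/w4.png',cv2.convertScaleAbs(cv2.resize(f['frame'][150:330,110:350],(800,600),interpolation=cv2.INTER_CUBIC),alpha=2,beta=20))
togo([.6013,.3393,.19],73)
E
```

```text
time: 9.33
tool_pos: [0.6004, 0.3411, 0.1911]
eef_rot: [0.805, 0.593, -0.0, -0.0]
force: [-0.2, -0.0, 0.5]
finger_gap: 0.071
gripper_force: 0.0
-0.07 690 x -0.011 0.004 hist y [  0   0 133 213   0   0   0   0   0   0 246  98   0   0]
-0.06 612 x -0.009 0.013 hist y [  0   0 187 118   0   0   0   0   0   0 130 177   0   0]
-0.05 532 x 0.001 0.012 hist y [  0   0 135 132   0   0   0   0   0   0 137 128   0   0]
-0.04 532 x -0.005 0.012 hist y [  0   0  91 176   0   0   0   0   0   0 191  74   0   0]
-0.03 494 x -0.009 0.012 hist y [  0   0  68 176   0   0   0   0   0   0 189  61   0   0]
-0.02 1149 x -0.015 0.015 hist y [  0   0  34  89   0  59 264 395 186   1  96  25   0   0]
-0.01 1851 x -0.015 0.015 hist y [  0   0   0   0   0 406 430 329 507 179   0   0   0   0]
0.0 83 x -0.001 0.014 hist y [ 0  0  0  0  0 42  0  0 22 19  0  0  0  0]
0.01 25 x 0.006 0.014 hist y [ 0  0  0  0  0 11  0  0 10  4  0  0  0  0]
0.02 457 x 0.003 0.015 hist y [ 0 27 66 81 82 23  4  0  3 63 65 42  1  0]
t 9.38 pos [0.6004 0.341  0.1911] yaw_y -17.31 tilt [0. 0.] gap 0.0747 gf 0.0 F [-0.3  0.3 -0.7]
shift mm (cur axes) [-1.4  1.4  1.1]
az -1.5762 shift after turn [-1.3 -1.4  1.1]
```

View pics/w4.png

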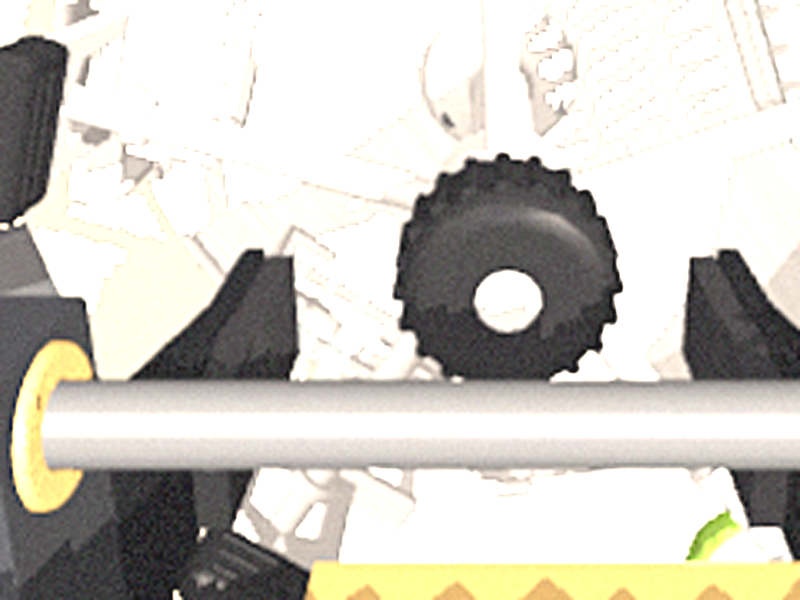

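The fingertips end at about (270,255) and (710,260). I'll measure their depth in the tool frame.

Run:
```python
from h import *
f=load('wrist');s=f['s'];M=Ro.from_quat(s['eef_rot']).as_matrix();C=cloud(f)
T=(C-np.array(s['tool_pos']))@M
x=T.reshape(-1,3);a=np.abs(x[:,1])
for sg in(-1,1):
    q=x[(sg*x[:,1]>.031)&(sg*x[:,1]<.052)&(np.abs(x[:,0])<.02)&(x[:,2]<.015)&(x[:,2]>-.05)]
    i=np.argsort(-q[:,2])[:6];print(q[i].round(4),np.histogram(q[:,2],10,(-.05,0))[0])
# pixel at tip
u,v=110+270*.3,150+258*.3
for dv in(-4,-2,0,2,6,10): print(T[int(v+dv),int(u)].round(4),C[int(v+dv),int(u)].round(3))
```

```text
[[ 0.0097 -0.0385 -0.0135]
 [-0.0077 -0.0359 -0.0137]
 [ 0.0099 -0.0372 -0.014 ]
 [ 0.01   -0.0366 -0.0142]
 [ 0.01   -0.039  -0.0142]
 [ 0.01   -0.0378 -0.0143]] [127 140 145 122 130 114 107  16   0   0]
[[ 0.0096  0.0369 -0.0132]
 [ 0.01    0.0379 -0.0141]
 [ 0.01    0.0361 -0.0141]
 [ 0.01    0.0397 -0.0143]
 [ 0.0114  0.0414 -0.0143]
 [ 0.0114  0.0432 -0.0143]] [126 139 145 120 123 127 103  18   0   0]
[-0.069  -0.0868  0.18  ] [0.497 0.301 0.011]
[-0.0524 -0.0758  0.1343] [0.512 0.314 0.057]
[ 0.0105 -0.039  -0.0169] [0.566 0.363 0.208]
[ 0.0103 -0.0384 -0.0194] [0.567 0.362 0.21 ]
[ 0.01   -0.0374 -0.0243] [0.568 0.362 0.215]
[ 0.0103 -0.0361 -0.0301] [0.569 0.362 0.221]
```

The fingertips really end 14 mm behind the reported TCP, 33 mm short of the stated geometry, so they closed above the knob. I'll turn back, go 32 mm lower and grip again.

```bash
python3 -m crank '[[[-1.4,1.4,0],[0,0,0],87],[[0,0,0],[0,0,-0.12],87],[[0,0,0],[0,0,-0.12],87],[[0,0,0],[0,0,-0.12],87],[[0,0,0],[0,0,-0.12],87],[[0,0,0],[0,0,-0.12],87],[[0,0,0],[0,0,-0.12],87],[[0,0,0],[0,0,-0.12],87],[[0,0,0],[0,0,-0.12],87],[[0,0,0],[0,0,-0.12],87],[[0,0,0],[0,0,-0.12],87],[[0,0,0],[0,0,-0.12],87]]' >/dev/null
python3 -m crank '[[[0,0,0],[0,0,-0.12],87],[[0,0,0],[0,0,-0.12],87],[[0,0,8],[0,0,0],87],[[0,0,8],[0,0,0],87],[[0,0,8],[0,0,0],87],[[0,0,8],[0,0,0],87],[[0,0,0],[0,0,0],87]]'
python3 -m crank '[[[0,0,0],[0,0,0],38],[[0,0,0],[0,0,0],38],[[0,0,0],[0,0,0],38],[[0,0,0],[0,0,0],38],[[0,0,0],[0,0,0],38],[[0,0,0],[0,0,0],38],[[0,0,0],[0,0,0],38],[[0,0,0],[0,0,0],38],[[0,0,0],[0,0,0],38],[[0,0,0],[0,0,0],38]]' 20
python3 -c "
from h import *
togo([.6013,.3393,.158],73)"
```

```text
time: 10.97
tool_pos: [0.6007, 0.3384, 0.1565]
eef_rot: [0.157, 0.988, -0.001, -0.001]
force: [0.9, 0.3, 0.2]
finger_gap: 0.0869
gripper_force: 0.0
time: 11.8
tool_pos: [0.6014, 0.3394, 0.1591]
eef_rot: [0.156, 0.988, 0.0, 0.0]
force: [0.3, 0.4, -0.1]
finger_gap: 0.041
gripper_force: 20.0
t 11.8 pos [0.6014 0.3394 0.1591] yaw_y 72.08 tilt [0.0002 0.0002] gap 0.041 gf 20.0 F [ 0.3  0.4 -0.1]
shift mm (cur axes) [ 0.1 -0.1  1.1]
az -0.0161 shift after turn [ 0.1 -0.1  1.1]
```

Gripped at 41 mm with 20 N. Now the turn, +1.575 rad.

```bash
python3 -m crank '[[[0,0,0],[0,0,0.05],38],[[0,0,0],[0,0,0.08],38],[[0,0,0],[0,0,0.08],38],[[0,0,0],[0,0,0.08],38],[[0,0,0],[0,0,0.08],38],[[0,0,0],[0,0,0.08],38],[[0,0,0],[0,0,0.08],38],[[0,0,0],[0,0,0.08],38],[[0,0,0],[0,0,0.08],38],[[0,0,0],[0,0,0.08],38],[[0,0,0],[0,0,0.08],38],[[0,0,0],[0,0,0.08],38]]'
python3 -m crank '[[[0,0,0],[0,0,0.08],38],[[0,0,0],[0,0,0.08],38],[[0,0,0],[0,0,0.08],38],[[0,0,0],[0,0,0.08],38],[[0,0,0],[0,0,0.08],38],[[0,0,0],[0,0,0.08],38],[[0,0,0],[0,0,0.06],38],[[0,0,0],[0,0,0.06],38],[[0,0,0],[0,0,0.04],38],[[0,0,0],[0,0,0.02],38],[[0,0,0],[0,0,0],38],[[0,0,0],[0,0,0],38]]'
python3 - <<'E'
from h import *
s=togo([.6013,.3393,.158],72.08-90.3)
f=grab('scene');cv2.imwrite('pics/s2.png',cv2.resize(f['frame'][180:280,130:260],(780,600),interpolation=cv2.INTER_CUBIC))
print(proj(f,[.6013-.101*.9348,.3393-.101*.355,.157]))
E
```

```text
time: 12.8
tool_pos: [0.6025, 0.3406, 0.1592]
eef_rot: [0.584, 0.812, 0.002, 0.0]
force: [8.3, 5.8, -5.4]
finger_gap: 0.0412
gripper_force: 20.0
time: 13.8
tool_pos: [0.6037, 0.3405, 0.1592]
eef_rot: [0.814, 0.58, 0.003, -0.0]
force: [11.7, 7.7, -6.1]
finger_gap: 0.0411
gripper_force: 20.0
t 13.8 pos [0.6037 0.3405 0.1592] yaw_y -19.07 tilt [0.0043 0.0035] gap 0.0411 gf 20.0 F [11.7  7.7 -6.1]
shift mm (cur axes) [-1.9 -1.9  1.2]
az -0.0149 shift after turn [-1.9 -1.9  1.2]
[220.40676601 216.39291726]
```

```bash
python3 -m crank '[[[0,0,0],[0,0,0],80],[[0,0,0],[0,0,0],80],[[0,0,0],[0,0,0],80],[[0,0,0],[0,0,0],80],[[0,0,0],[0,0,0],80],[[0,0,0],[0,0,0],80],[[0,0,-20],[0,0,0],80],[[0,0,-38],[0,0,0],80],[[0,0,-38],[0,0,0],80],[[0,0,-38],[0,0,0],80],[[0,0,-38],[0,0,0],80],[[0,0,-38],[0,0,0],80]]'
python3 -m crank '[[[0,0,-38],[0,0,0],80],[[0,0,0],[0,0,0],80],[[0,0,0],[0,0,0],80]]' >/dev/null
python3 - <<'E'
from h import *
f=grab('wrist');C=cloud(f);g=f['frame'].max(2)
kn=np.array([.6013,.3393,.2])
m=((g<60)&(C[...,2]>.165)&(C[...,2]<.205)).astype(np.uint8);n,l,st,ce=cv2.connectedComponentsWithStats(m)
for i in range(1,n):
    if st[i,4]>30:
        q=(C[l==i].min(0)+C[l==i].max(0))/2;e=q-kn;print('grip',q.round(3),np.hypot(*e[:2]).round(3),np.degrees(np.arctan2(e[1],e[0])).round(1)%360)
x=C.reshape(-1,3);e=x-kn;r=np.hypot(e[:,0],e[:,1]);an=np.degrees(np.arctan2(e[:,1],e[:,0]))%360
q=(r>.06)&(r<.12)&(x[:,2]>.145)&(x[:,2]<.175)&(np.abs(an-201)<25);print('free arm',q.sum(),an[q].mean(),np.median(an[q]),r[q].max())
cv2.imwrite('pics/w5.png',cv2.resize(f['frame'],(600,450)));togo([.489,-.1365,.35],-75)
E
```

```text
time: 14.85
tool_pos: [0.601, 0.339, 0.3713]
eef_rot: [0.814, 0.581, 0.0, -0.0]
force: [0.8, 0.8, -0.1]
finger_gap: 0.0801
gripper_force: 0.0
grip [0.66  0.423 0.185] 0.102 54.9
grip [0.542 0.42  0.184] 0.1 126.4
grip [0.699 0.312 0.185] 0.101 344.3
grip [0.603 0.34  0.19 ] 0.002 39.7
grip [0.606 0.235 0.181] 0.104 272.3
free arm 209 198.7315080992466 198.691778715111 0.11706628948593871
t 15.15 pos [0.6013 0.3398 0.4075] yaw_y -19.0 tilt [0.0008 0.0008] gap 0.0799 gf 0.0 F [ 0.1  0.2 -0.4]
shift mm (cur axes) [-487.    48.9   57. ]
az 0.9774 shift after turn [-231.8  431.    57. ]
```

View pics/w5.png

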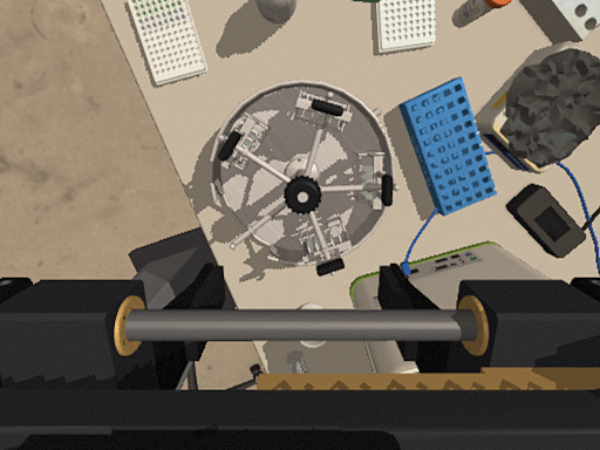

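The free arm (235,245) now points into the gap at about 199°, against a gap middle of 200.8°. That is about 3 mm sideways, within tolerance. On to the rack.

```bash
python3 -m crank '[[[-38,3.8,0],[0,0,0],60],[[-38,3.8,0],[0,0,0],60],[[-38,3.8,0],[0,0,0],60],[[-38,3.8,0],[0,0,0],60],[[-38,3.8,0],[0,0,0],60],[[-38,3.8,0],[0,0,0],60],[[-38,3.8,0],[0,0,0],60],[[-38,3.8,0],[0,0,0],60],[[-38,3.8,0],[0,0,0],60],[[-38,3.8,0],[0,0,0],60],[[-38,3.8,0],[0,0,0],60],[[-38,3.8,0],[0,0,0],60]]' >/dev/null
python3 -m crank '[[[-31,3.8,0],[0,0,0],60],[[0,0,0],[0,0,0.122],60],[[0,0,0],[0,0,0.122],60],[[0,0,0],[0,0,0.122],60],[[0,0,0],[0,0,0.122],60],[[0,0,0],[0,0,0.122],60],[[0,0,0],[0,0,0.122],60],[[0,0,0],[0,0,0.122],60],[[0,0,0],[0,0,0.122],60],[[0,0,0],[0,0,0],60],[[0,0,0],[0,0,0],60]]' >/dev/null
python3 - <<'E'
from h import *
f=grab('wrist');C=cloud(f);g=f['frame'].max(2)
m=((g<60)&(C[...,2]>.12)&(C[...,2]<.175)&(np.hypot(C[...,0]-.489,C[...,1]+.136)<.06)).astype(np.uint8);n,l,st,ce=cv2.connectedComponentsWithStats(m)
for i in range(1,n):
    if st[i,4]>30:
        Q=C[l==i];T=Q[Q[:,2]>Q[:,2].max()-.008];(c,wh,a)=cv2.minAreaRect((T[:,:2]*1000).astype(np.float32))
        print('grip',st[i,4],ce[i],np.round(c,1),wh,a,Q[:,2].max(),'ray',ray(f,*ce[i],.155))
x=C.reshape(-1,3);q=x[(np.abs(x[:,2]-.059)<.006)&(np.hypot(x[:,0]-.489,x[:,1]+.136)<.065)]
print('rim',len(q),cv2.minAreaRect((q[:,:2]*1000).astype(np.float32)))
s=togo([.489,-.1365,.18],-75);print(s['joint_positions'])
cv2.imwrite('pics/w6.png',cv2.resize(f['frame'],(600,450)))
E
```

```text
grip 163 [258.01226994 159.34355828] [ 490.8 -137.7] (34.106719970703125, 8.878911972045898) 15.173669815063477 0.16181259033372314 ray [ 0.49057946 -0.13772007  0.155     ]
rim 698 ((490.8760986328125, -136.6090545654297), (95.2707748413086, 59.97212600708008), 15.904324531555176)
t 17.12 pos [ 0.4889 -0.1373  0.4061] yaw_y -74.71 tilt [-0.0016  0.0006] gap 0.06 gf 0.0 F [ 0.9 -0.1  0.8]
shift mm (cur axes) [  0.7  -0.5 226.1]
az 0.0051 shift after turn [  0.7  -0.5 226.1]
[ 0.67552718  0.03955199 -0.5044643   1.42045111  0.01894647  1.68817938
 -1.13036035]
```

View pics/w6.png

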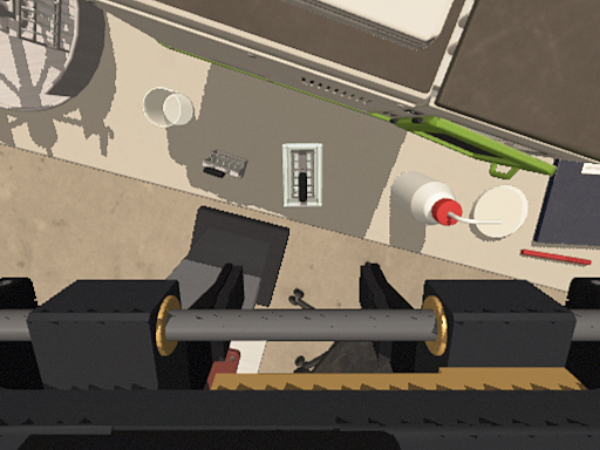

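The wrist view shows the rack grip at (303,187) inside the dish rim, the small rack at (225,163) and the wash bottle at (425,198). It is well aligned, so I descend.

```bash
python3 -m crank '[[[1.6,0.9,0],[0,0,0],60],[[0,0,30],[0,0,0],60],[[0,0,30],[0,0,0],60],[[0,0,30],[0,0,0],60],[[0,0,30],[0,0,0],60],[[0,0,30],[0,0,0],60],[[0,0,30],[0,0,0],60],[[0,0,30],[0,0,0],60],[[0,0,20],[0,0,0],60],[[0,0,10],[0,0,0],60],[[0,0,0],[0,0,0],60],[[0,0,0],[0,0,0],60]]'
python3 - <<'E'
from h import *
f=grab('wrist');C=cloud(f);s=togo([.4907,-.1377,.130],-74.5)
M=Ro.from_quat(s['eef_rot']).as_matrix();T=(C-np.array(s['tool_pos']))@M
g=f['frame'].max(2);m=(g<60)&(np.abs(T[...,1])<.02)&(np.abs(T[...,0])<.03)&(C[...,2]>.13)&(C[...,2]<.18)
print(m.sum(),T[m].min(0),T[m].max(0),C[m][:,2].max())
x=T.reshape(-1,3)
q=x[(np.abs(x[:,0])<.014)&(np.abs(x[:,1])>.025)&(np.abs(x[:,1])<.045)&(x[:,2]<0.01)];print('tip z',np.sort(q[:,2])[-5:])
E
```

```text
time: 18.12
tool_pos: [0.4913, -0.1376, 0.1676]
eef_rot: [0.991, 0.132, 0.0, -0.0]
force: [-0.2, 0.1, 0.3]
finger_gap: 0.0599
gripper_force: 0.0
t 18.17 pos [ 0.4919 -0.1378  0.1683] yaw_y -74.9 tilt [ 0.0015 -0.0003] gap 0.0605 gf 0.0 F [ 0.7 -0.1  1.1]
shift mm (cur axes) [-1.2 -0.4 38.3]
az -0.007 shift after turn [-1.2 -0.4 38.3]
760 [-0.01818783 -0.00528323  0.00634667] [0.01697233 0.0052278  0.02330405] 0.16201861652895844
tip z [-0.0129916  -0.01285218 -0.01281763 -0.01265242 -0.01230255]
```

```bash
python3 -m crank '[[[0,0,12],[0,0,0],60],[[0,0,12],[0,0,0],60],[[0,0,12],[0,0,0],60],[[0,0,0],[0,0,0],6],[[0,0,0],[0,0,0],6],[[0,0,0],[0,0,0],6],[[0,0,0],[0,0,0],6],[[0,0,0],[0,0,0],6],[[0,0,0],[0,0,0],6],[[0,0,0],[0,0,0],6],[[0,0,0],[0,0,0],6],[[0,0,0],[0,0,0],6]]' 25
python3 -m crank '[[[0,0,0],[0,0,0],6],[[0,0,0],[0,0,0],6],[[0,0,-3],[0,0,0],6],[[0,0,-6],[0,0,0],6],[[0,0,-6],[0,0,0],6],[[0,0,0],[0,0,0],6],[[0,0,0],[0,0,0],6]]'
python3 -c "
from h import *
togo([.4907,-.1377,.130],-74.5)"
```

```text
time: 19.17
tool_pos: [0.4911, -0.1377, 0.1312]
eef_rot: [0.991, 0.131, 0.0, 0.0]
force: [-0.4, -0.7, -0.3]
finger_gap: 0.0097
gripper_force: 9.4
time: 19.75
tool_pos: [0.4914, -0.1377, 0.1467]
eef_rot: [0.991, 0.131, 0.0, 0.0]
force: [0.2, -0.5, -1.6]
finger_gap: 0.0099
gripper_force: 25.0
t 19.75 pos [ 0.4914 -0.1377  0.1467] yaw_y -74.95 tilt [ 0.001  -0.0004] gap 0.0099 gf 25.0 F [ 0.2 -0.5 -1.6]
shift mm (cur axes) [-0.7 -0.2 16.7]
az -0.0078 shift after turn [-0.7 -0.2 16.7]
```

```bash
python3 -m crank '[[[0,0,-15],[0,0,0],6],[[0,0,-22],[0,0,0],6],[[0,0,-22],[0,0,0],6],[[0,0,-22],[0,0,0],6],[[0,0,-22],[0,0,0],6],[[0,0,-22],[0,0,0],6],[[0,0,-22],[0,0,0],6],[[0,0,-15],[0,0,0],6],[[0,0,-8],[0,0,0],6],[[2,-8,0],[0,0,0],6],[[3,-15,0],[0,0,0],6],[[4,-22,0],[0,0,0],6]]'
python3 -m crank '[[[5,-28,0],[0,0,0],6],[[6,-30,0],[0,0,0],6],[[6,-30,0],[0,0,0],6],[[6,-30,0],[0,0,0],6],[[6,-30,0],[0,0,0],6],[[6,-30,0],[0,0,0],6],[[6,-30,0],[0,0,0],6],[[6,-30,0],[0,0,0],6],[[6,-30,0],[0,0,0],6],[[6,-30,0],[0,0,0],6],[[6,-30,0],[0,0,0],6],[[5,-25,0],[0,0,0],6]]'
python3 -m crank '[[[4,-15,0],[0,0,0],6],[[2,-8,0],[0,0,0],6],[[0,0,0],[0,0,-0.05],6],[[0,0,0],[0,0,-0.09],6],[[0,0,0],[0,0,-0.1],6],[[0,0,0],[0,0,-0.1],6],[[0,0,0],[0,0,-0.1],6],[[0,0,0],[0,0,-0.1],6],[[0,0,0],[0,0,-0.1],6],[[0,0,0],[0,0,-0.1],6],[[0,0,0],[0,0,-0.1],6],[[0,0,0],[0,0,-0.1],6]]'
python3 -m crank '[[[0,0,0],[0,0,-0.1],6],[[0,0,0],[0,0,-0.1],6],[[0,0,0],[0,0,-0.1],6],[[0,0,0],[0,0,-0.1],6],[[0,0,0],[0,0,-0.1],6],[[0,0,0],[0,0,-0.1],6],[[0,0,0],[0,0,-0.06],6],[[0,0,0],[0,0,-0.04],6],[[0,0,0],[0,0,0],6],[[0,0,0],[0,0,0],6]]'
python3 -c "
from h import *
s=togo([.4595,.2905,.178],19);print(s['joint_positions'])"
```

```text
time: 20.75
tool_pos: [0.4875, -0.0924, 0.3145]
eef_rot: [0.992, 0.13, -0.001, -0.0]
force: [-0.4, -0.9, -2.2]
finger_gap: 0.0101
gripper_force: 25.0
time: 21.75
tool_pos: [0.4624, 0.2698, 0.3148]
eef_rot: [0.991, 0.132, -0.001, -0.0]
force: [-0.0, 0.7, -1.2]
finger_gap: 0.0097
gripper_force: 25.0
time: 22.75
tool_pos: [0.4635, 0.2903, 0.3151]
eef_rot: [0.823, 0.568, -0.001, 0.0]
force: [0.5, -0.3, 0.1]
finger_gap: 0.0097
gripper_force: 25.0
time: 23.58
tool_pos: [0.4636, 0.2904, 0.3153]
eef_rot: [0.581, 0.814, -0.001, -0.0]
force: [-1.2, 0.6, -1.6]
finger_gap: 0.0098
gripper_force: 25.0
t 23.58 pos [0.4636 0.2904 0.3153] yaw_y 18.91 tilt [-0.0009 -0.0007] gap 0.0098 gf 25.0 F [-1.2  0.6 -1.6]
shift mm (cur axes) [  1.5  -3.7 137.3]
az -0.0016 shift after turn [  1.5  -3.7 137.3]
[ 0.34096476  0.24487608 -1.16003674  1.50019003  0.22404208  1.54375128
 -0.48427661]
```

Run:
```python
from h import *
kn=np.array([.6013,.3393,.2])
for n in('wrist','scene'):
    f=grab(n);C=cloud(f);x=C.reshape(-1,3);e=x-kn;r=np.hypot(e[:,0],e[:,1]);an=np.degrees(np.arctan2(e[:,1],e[:,0]))%360
    for lo,hi in((.03,.06),(.06,.08),(.09,.11),(.11,.122)):
        q=(r>lo)&(r<hi)&(x[:,2]>.145)&(x[:,2]<.178)&(np.abs(an-200)<20)
        if q.any():print(n,lo,q.sum(),an[q].mean().round(1),(an[q].min().round(1),an[q].max().round(1)),'z',x[q][:,2].max().round(3),'lat mm',(np.mean(r[q]*np.sin(np.radians(an[q]-199)))*1e3).round(1))
    u=f['frame']; cv2.imwrite(f'pics/{n}7.png',u)
f=load('wrist')
a=cv2.resize(f['frame'],(400,300));g=load('scene');b=cv2.resize(g['frame'][170:260,150:270],(400,300),interpolation=cv2.INTER_CUBIC)
cv2.imwrite('pics/w7.png',np.hstack([a,b]))
```

```text
wrist 0.03 180 198.7 (np.float64(192.5), np.float64(205.9)) z 0.163 lat mm -0.2
wrist 0.06 120 198.8 (np.float64(195.7), np.float64(202.3)) z 0.163 lat mm -0.3
wrist 0.09 122 198.9 (np.float64(196.8), np.float64(201.3)) z 0.163 lat mm -0.2
wrist 0.11 55 198.8 (np.float64(197.3), np.float64(200.9)) z 0.173 lat mm -0.4
scene 0.03 19 196.1 (np.float64(185.2), np.float64(200.7)) z 0.161 lat mm -2.1
scene 0.06 13 197.8 (np.float64(195.2), np.float64(202.1)) z 0.161 lat mm -1.4
scene 0.09 11 197.6 (np.float64(194.1), np.float64(199.8)) z 0.161 lat mm -2.4
scene 0.11 9 198.6 (np.float64(196.2), np.float64(200.8)) z 0.164 lat mm -0.8
```

View pics/w7.png

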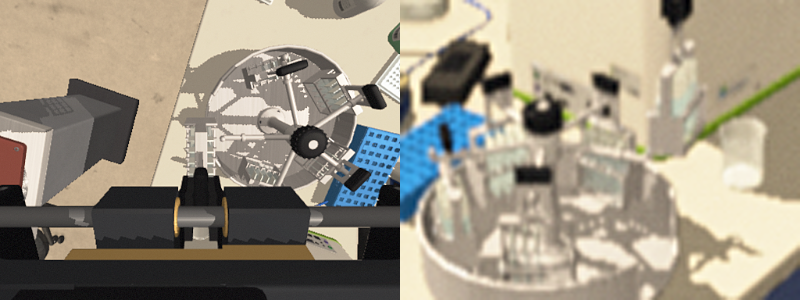

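The wrist view shows the held rack at (200,140) hanging straight, with the free arm behind it. The arm measures 198.8° and its sideways offset is under 1 mm. I'll lower to insertion height outside the tip.

```bash
python3 -m crank '[[[2,-3.9,0],[0,0,0],6],[[0,0,10],[0,0,0],6],[[0,0,18],[0,0,0],6],[[0,0,20],[0,0,0],6],[[0,0,20],[0,0,0],6],[[0,0,20],[0,0,0],6],[[0,0,20],[0,0,0],6],[[0,0,15],[0,0,0],6],[[0,0,9],[0,0,0],6],[[0,0,5.5],[0,0,0],6],[[0,0,0],[0,0,0],6],[[0,0,0],[0,0,0],6]]'
python3 - <<'E'
from h import *
s=togo([.4593,.2910,.1777],18.8)
kn=np.array([.6013,.3393,.2]);ex=np.array([np.cos(np.radians(198.8)),np.sin(np.radians(198.8))])
for n in('wrist','scene'):
    f=grab(n);C=cloud(f);e=C-kn;r=e[...,0]*ex[0]+e[...,1]*ex[1];l=-e[...,0]*ex[1]+e[...,1]*ex[0];z=C[...,2]
    q=(abs(l)<.05)&(abs(r-.150)<.03)
    h=lambda m:(m.sum(),'r',r[m].min().round(3),r[m].max().round(3),'l',l[m].min().round(3),l[m].max().round(3),'z',z[m].min().round(3),z[m].max().round(3)) if m.any() else 0
    print(n,'body',h(q&(z>.08)&(z<.155)),'plate',h(q&(z>.152)&(z<.178)&(abs(l)<.02)&(r>.128)))
    print('  tip',h((abs(l)<.008)&(r>.108)&(r<.124)&(z>.15)&(z<.185)))
f=load('scene');u=proj(f,[.47,.295,.16]).astype(int)
cv2.imwrite('pics/s8.png',cv2.resize(f['frame'][u[1]-35:u[1]+40,u[0]-50:u[0]+50],(800,600),interpolation=cv2.INTER_CUBIC))
E
```

```text
time: 24.68
tool_pos: [0.4595, 0.2919, 0.179]
eef_rot: [0.581, 0.814, 0.0, 0.0]
force: [1.0, -0.6, -1.7]
finger_gap: 0.0097
gripper_force: 25.0
t 24.68 pos [0.4595 0.2919 0.179 ] yaw_y 19.03 tilt [0.0003 0.0004] gap 0.0097 gf 25.0 F [ 1.  -0.6 -1.7]
shift mm (cur axes) [-0.7 -0.5  1.3]
az 0.0039 shift after turn [-0.7 -0.5  1.3]
wrist body (np.int64(2337), 'r', np.float64(0.131), np.float64(0.169), 'l', np.float64(-0.037), np.float64(0.033), 'z', np.float64(0.082), np.float64(0.155)) plate (np.int64(69), 'r', np.float64(0.148), np.float64(0.151), 'l', np.float64(-0.018), np.float64(-0.017), 'z', np.float64(0.153), np.float64(0.178))
  tip (np.int64(193), 'r', np.float64(0.108), np.float64(0.119), 'l', np.float64(-0.003), np.float64(0.005), 'z', np.float64(0.158), np.float64(0.171))
scene body (np.int64(267), 'r', np.float64(0.131), np.float64(0.17), 'l', np.float64(-0.045), np.float64(0.04), 'z', np.float64(0.081), np.float64(0.153)) plate (np.int64(16), 'r', np.float64(0.148), np.float64(0.153), 'l', np.float64(-0.017), np.float64(0.012), 'z', np.float64(0.153), np.float64(0.173))
  tip (np.int64(11), 'r', np.float64(0.11), np.float64(0.12), 'l', np.float64(-0.007), np.float64(0.004), 'z', np.float64(0.157), np.float64(0.169))
```

```bash
python3 -m crank '[[[-1.5,0,1],[0,0,0],6],[[0,6,0],[0,0,0],6],[[0,6,0],[0,0,0],6],[[0,6,0],[0,0,0],6],[[0,6,0],[0,0,0],6],[[0,6,0],[0,0,0],6],[[0,0,0],[0,0,0],6],[[0,0,0],[0,0,0],6]]'
python3 -m crank '[[[0,5,0],[0,0,0],6],[[0,5,0],[0,0,0],6],[[0,5,0],[0,0,0],6],[[0,3,0],[0,0,0],6],[[0,0,0],[0,0,0],6],[[0,0,0],[0,0,0],6]]'
python3 - <<'E'
from h import *
s=togo([.6013-.0956,.3393-.0325,.163],18.8)
f=grab('scene');u=proj(f,[.505,.305,.15]).astype(int)
a=cv2.resize(f['frame'][u[1]-30:u[1]+30,u[0]-40:u[0]+40],(400,300),interpolation=cv2.INTER_CUBIC)
b=cv2.resize(grab('wrist')['frame'],(400,300));cv2.imwrite('pics/s9.png',np.hstack([a,b]))
E
```

```text
time: 25.45
tool_pos: [0.4884, 0.3003, 0.1774]
eef_rot: [0.58, 0.814, -0.0, -0.0]
force: [0.0, 0.4, -2.4]
finger_gap: 0.01
gripper_force: 25.0
time: 25.95
tool_pos: [0.5053, 0.306, 0.1775]
eef_rot: [0.581, 0.814, 0.0, -0.0]
force: [-0.5, -0.9, -1.4]
finger_gap: 0.0095
gripper_force: 25.0
t 25.95 pos [0.5053 0.306  0.1775] yaw_y 19.03 tilt [-0.0004  0.0003] gap 0.0095 gf 25.0 F [-0.5 -0.9 -1.4]
shift mm (cur axes) [ 0.6  0.6 14.5]
az 0.004 shift after turn [ 0.6  0.6 14.5]
```

View pics/s9.png

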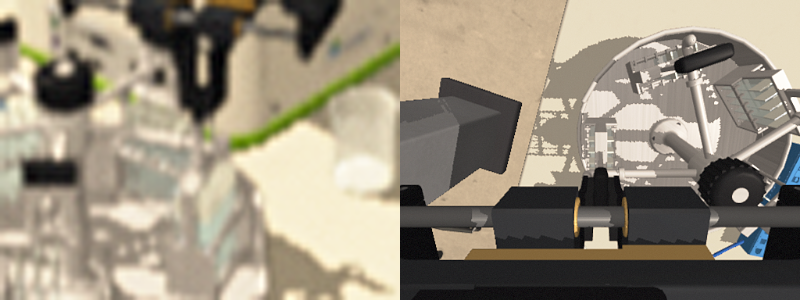

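There was no contact on insertion, and the plate is between collar and tip, at r = 101 mm. I'll lower it onto the bar.

```bash
python3 -m crank '[[[0,0,4],[0,0,0],6],[[0,0,4],[0,0,0],6],[[0,0,3],[0,0,0],6],[[0,0,1],[0,0,0],6],[[0,0,0],[0,0,0],6],[[0,0,0],[0,0,0],6]]'
python3 -m crank '[[[0,0,1],[0,0,0],6],[[0,0,0],[0,0,0],6],[[0,0,0],[0,0,0],6]]'
python3 -m crank '[[[0,0,1],[0,0,0],6],[[0,0,0],[0,0,0],6],[[0,0,0],[0,0,0],6]]'
python3 -m crank '[[[0,0,1],[0,0,0],6],[[0,0,0],[0,0,0],6],[[0,0,0],[0,0,0],6]]'
python3 -c "
from h import *
togo([.5057,.3068,.163],18.8)"
```

```text
time: 26.55
tool_pos: [0.5053, 0.3058, 0.1655]
eef_rot: [0.581, 0.814, -0.0, -0.0]
force: [-0.4, -0.1, -1.4]
finger_gap: 0.0097
gripper_force: 25.0
time: 26.8
tool_pos: [0.5053, 0.3059, 0.1646]
eef_rot: [0.581, 0.814, 0.0, -0.0]
force: [-0.6, -0.5, -1.7]
finger_gap: 0.0096
gripper_force: 25.0
time: 27.05
tool_pos: [0.5053, 0.3058, 0.1635]
eef_rot: [0.581, 0.814, -0.0, -0.0]
force: [0.2, 0.5, -1.1]
finger_gap: 0.0095
gripper_force: 25.0
time: 27.3
tool_pos: [0.5054, 0.3059, 0.1626]
eef_rot: [0.581, 0.814, 0.0, 0.0]
force: [0.4, 0.1, -1.3]
finger_gap: 0.0098
gripper_force: 25.0
t 27.3 pos [0.5054 0.3059 0.1626] yaw_y 19.02 tilt [0.0002 0.0001] gap 0.0098 gf 25.0 F [ 0.4  0.1 -1.3]
shift mm (cur axes) [ 0.8  0.6 -0.4]
az 0.0039 shift after turn [ 0.8  0.6 -0.4]
```

```bash
python3 -m crank '[[[0,0,0.7],[0,0,0],6],[[0,0,0],[0,0,0],6],[[0,0,0],[0,0,0],6]]'|grep -A3 -E "pos|force:"
python3 -m crank '[[[0,0,0.7],[0,0,0],6],[[0,0,0],[0,0,0],6],[[0,0,0],[0,0,0],6]]'|grep -E "pos|force:"
python3 -m crank '[[[0,0,0.7],[0,0,0],6],[[0,0,0],[0,0,0],6],[[0,0,0],[0,0,0],6]]'|grep -E "pos|force:"
```

```text
tool_pos: [0.5055, 0.306, 0.1623]
eef_rot: [0.581, 0.814, 0.0, 0.0]
force: [-0.5, -1.5, 3.8]
finger_gap: 0.0097
gripper_force: 25.0
tool_pos: [0.5055, 0.3061, 0.1621]
force: [-2.1, -2.5, 8.5]
gripper_force: 25.0
tool_pos: [0.5055, 0.3065, 0.162]
force: [-4.2, -1.8, 13.8]
gripper_force: 25.0
```

Contact is made and the rack is seated. I'll back off the preload, release and rise.

```bash
python3 -m crank '[[[0,0,-1.6],[0,0,0],6],[[0,0,0],[0,0,0],6],[[0,0,0],[0,0,0],6]]' 8 |grep -E "pos|force:"
python3 -m crank '[[[0,0,0],[0,0,0],13],[[0,0,0],[0,0,0],16],[[0,0,0],[0,0,0],20],[[0,0,0],[0,0,0],26],[[0,0,0],[0,0,0],34],[[0,0,0],[0,0,0],40],[[0,0,0],[0,0,0],40],[[0,0,0],[0,0,0],40],[[0,0,0],[0,0,0],40]]'
python3 -m crank '[[[0,0,-5],[0,0,0],40],[[0,0,-10],[0,0,0],40],[[0,0,-20],[0,0,0],40],[[0,0,-30],[0,0,0],40],[[0,0,-30],[0,0,0],40],[[0,0,-30],[0,0,0],40],[[0,0,-30],[0,0,0],40],[[0,0,0],[0,0,0],40],[[0,0,0],[0,0,0],40]]'
python3 - <<'E'
from h import *
togo([.5,.3,.4])
f=grab('wrist');C=cloud(f);g=f['frame'].max(2);kn=np.array([.6013,.3393,.2])
m=((g<60)&(C[...,2]>.165)&(C[...,2]<.205)).astype(np.uint8);n,l,st,ce=cv2.connectedComponentsWithStats(m)
for i in range(1,n):
    if st[i,4]>60:
        q=(C[l==i].min(0)+C[l==i].max(0))/2;e=q-kn;print('grip',ce[i],q.round(3),C[l==i].max(0).round(3),np.hypot(*e[:2]).round(3),np.degrees(np.arctan2(e[1],e[0])).round(1)%360)
C2=cloud(grab('top'));x=C2.reshape(-1,3);q=x[(np.abs(x[:,2]-.059)<.01)&(np.hypot(x[:,0]-.489,x[:,1]+.136)<.075)]
print('dish rim',len(q),cv2.minAreaRect((q[:,:2]*1000).astype(np.float32)) if len(q) else 0)
cv2.imwrite('pics/end.png',cv2.resize(f['frame'],(800,600)))
E
```

```text
tool_pos: [0.5055, 0.306, 0.1623]
force: [-1.4, -0.5, 4.4]
gripper_force: 8.0
time: 29.05
tool_pos: [0.5054, 0.3058, 0.1621]
eef_rot: [0.581, 0.814, 0.0, 0.0]
force: [0.1, 0.8, -0.2]
finger_gap: 0.0393
gripper_force: 0.0
time: 29.8
tool_pos: [0.5057, 0.3068, 0.3196]
eef_rot: [0.58, 0.814, 0.002, 0.001]
force: [0.0, 0.1, -1.1]
finger_gap: 0.0401
gripper_force: 0.0
t 29.8 pos [0.5057 0.3068 0.3196] yaw_y 19.03 tilt [0.0032 0.002 ] gap 0.0401 gf 0.0 F [ 0.   0.1 -1.1]
shift mm (cur axes) [ -4.5  -7.3 -80.4]
grip [326.43669251  89.3126615 ] [0.541 0.419 0.184] [0.557 0.432 0.193] 0.1 126.9
grip [429.1937046  125.75060533] [0.658 0.422 0.18 ] [0.674 0.434 0.193] 0.1 55.3
grip [349.93574297 181.99277108] [0.602 0.34  0.192] [0.624 0.361 0.203] 0.001 33.9
grip [255.81756757 181.40540541] [0.505 0.306 0.186] [0.514 0.323 0.193] 0.102 199.1
grip [414.9975 227.8025] [0.698 0.311 0.183] [0.707 0.328 0.193] 0.101 343.8
dish rim 109 ((491.66363525390625, -136.977783203125), (96.11942291259766, 61.25975036621094), 15.519157409667969)
```

The rack hangs at r = 102 mm and 199°, at the same height as the others, and the dish has not moved. I'll let any swing settle, check once more and hand in.

```bash
python3 -m crank '[[[0,0,-25],[0,0,0],40],[[0,0,-25],[0,0,0],40],[[0,0,0],[0,0,0],40],[[0,0,0],[0,0,0],40],[[0,0,0],[0,0,0],40],[[0,0,0],[0,0,0],40],[[0,0,0],[0,0,0],40],[[0,0,0],[0,0,0],40],[[0,0,0],[0,0,0],40],[[0,0,0],[0,0,0],40],[[0,0,0],[0,0,0],40],[[0,0,0],[0,0,0],40]]' >/dev/null
for i in 1 2; do python3 -m crank '[[[0,0,0],[0,0,0],40],[[0,0,0],[0,0,0],40],[[0,0,0],[0,0,0],40],[[0,0,0],[0,0,0],40],[[0,0,0],[0,0,0],40],[[0,0,0],[0,0,0],40],[[0,0,0],[0,0,0],40],[[0,0,0],[0,0,0],40],[[0,0,0],[0,0,0],40],[[0,0,0],[0,0,0],40],[[0,0,0],[0,0,0],40],[[0,0,0],[0,0,0],40]]' >/dev/null; done
python3 - <<'E'
from h import *
for k in range(4):
    f=grab('wrist');C=cloud(f);m=(f['frame'].max(2)<60)&(C[...,2]>.165)&(C[...,2]<.205)&(np.hypot(C[...,0]-.505,C[...,1]-.306)<.03)
    b=(np.hypot(C[...,0]-.505,C[...,1]-.306)<.05)&(C[...,2]>.11)&(C[...,2]<.145)
    print(m.sum(),C[m].mean(0).round(4),'body',C[b].mean(0).round(4),sensors.sense()['time'])
print(ticket.hand_in())
E
```

```text
215 [0.5047 0.3069 0.1904] body [0.4997 0.3206 0.1246] 32.95
216 [0.5047 0.307  0.1906] body [0.4996 0.3207 0.1246] 33.0
216 [0.5047 0.307  0.1906] body [0.4997 0.3203 0.1248] 33.05
215 [0.5047 0.307  0.1905] body [0.4996 0.3206 0.1246] 33.1
the job is handed in; nothing more can be done
None
```

The job is handed in at about 33 s: the rack hangs still on the free arm in the loading gap, about 3 mm off its middle line, with the dish where it stood; the hand-in returned no verdict.

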